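# Seat the insole template on its register pin

## Task

Lay the aluminium insole template, handle up, on the blank of the marking board, toe to the end that has the fence and its straight inside edge against the fence, and slide it gently along the fence until its heel hole drops over the register pin; leave it flush on the blank, edge still against the fence, and let go. Where the pin is clamped along its slot is not measured, so look or feel for it; never force the template down or sideways (keep every push on the board, fence or pin light, always under 40 N), and leave the other things where they are.

Things in the scene. Friction and masses are not known exactly. Their poses are not given: they have to be found in the camera images.
- board: Marking board, fixed: plywood base 18 mm thick, x -195 to 205, y -135 to 85 mm, with a tan 3 mm insole-board blank taped on it (x -150 to 150, y -70 to 44 mm), so the blank's top is at z = 21 mm. Origin: on the underside, on the line of the pin slot; x to the toe end, y to the fence, z up.
- pin_slot (a point): Centre of the 48 x 16 mm slot in the blank, at the blank's top (x = -90, y = 0, z = 21 mm of the board), axes as the board's. One steel register pin, 10 mm diameter, chamfered 1 mm at the top, stands in it, its top 10 mm above the blank. It stands on the slot's line (y = 0), clamped anywhere within 16 mm of the centre along x: this place differs each time and is not given.
- fence (a point): Middle of the fence's face where it meets the blank's top (x = 82.5, y = 44.3, z = 21 mm of the board), axes as the board's. The fence is a fixed aluminium bar on the base, 95 mm long along x (x 35 to 130 mm of the board), 20 mm thick beyond its face, its top 20 mm above the blank.
- stack: Stack of insole-board sheets, fixed, 330 x 250 mm, 24 mm high, on which the template lies at the start. Origin: centre of its underside.
- template: Insole template for a right foot: 6 mm aluminium plate, 250 mm long, 60 mm wide at the heel, 86 mm at the ball, 0.27 to 0.43 kg, balanced about 17 mm to the toe side of its handle's middle. Origin: underside, middle of its length; x to the toe, y to the inside edge, z up. With its edge on the fence the hole runs along the line of the slot.
- template_grip (a point): Where to grip the template's dark wooden handle: 28 mm above the template's underside, at x = -10, y = 0 of the template, axes as the template's. The handle is an upright bar 76 mm long (along x), 18 mm wide; its top is 40 mm and its foot 6 mm above the underside.
- template_hole (a point): Centre of the heel hole on the template's underside (x = -90, y = 0 of the template; 35 mm from the heel's end). The hole is 12 mm wide, right through. Seated, it is 21 mm above the board's origin.
- template_edge (a point): Middle of the template's straight inside edge, on its underside (x = 70, y = 44 mm of the template). The edge is straight and parallel to x from x = 40 to 100 mm.
- weight: Bystander: dark steel pattern weight, 42 mm diameter, 48 mm high, standing on the board's base. Origin: centre of its underside.
- awl: Bystander: awl with a wooden handle, 142 mm long, lying on the board's base beside the blank. Origin: near its ferrule, underside.
- rule: Bystander: steel rule 220 x 26 x 3 mm lying on the stack beside the template. Origin: centre of its underside.
- hammer: Bystander: shoemaker's hammer, 245 mm long, lying beyond the board and the stack. Origin: about mid-length, underside.
- cement_tin: Bystander: tin, 84 mm diameter, 105 mm high, standing beyond the board and the stack. Origin: centre of its underside.
- shoe_last: Bystander: teal plastic shoe last, 260 mm long, 126 mm high, beyond the board and the stack. Origin: middle of its sole.

How it is judged (in metres and radians):
At the end, for the whole second after the job is handed in: The template lies flush on the blank (within 1.6 mm, level within 0.015 rad) with the pin through its heel hole, toe to the fence end, hole within 3 mm of the slot's line, inside edge against the fence (gap under 3 mm, parallel within 0.03 rad), released and at rest (z of template_hole in the frame of board between 0.019 and 0.0226 m and x of template_hole in the frame of board between -0.1085 and -0.0715 m and y of template_hole in the frame of board between -0.003 and 0.003 m and y of template_edge in the frame of board between 0.0412 and 0.0462 m and x of template_edge in the frame of board between 0.048 and 0.092 m and angle between template's own z axis and vertical below 0.015 rad and angle between the x axis of template and the x axis of board, either way round below 0.03 rad and linear speed of template below 0.01 m/s and angular speed of template below 0.05 rad/s); the robot touches nothing.
It fails at once if the template is pressed on the board, its fence or its pin with more than 40 N (contact force between template and board above 40 N).
It fails at once if a bystander is moved by more than 20 mm (distance of any of weight, awl, rule, hammer, cement_tin, shoe_last from where it was at the start of the episode above 0.02 m).
It fails at once if the fingers or arm push on the board with more than 40 N (contact force between any of the fingers, the arm and board above 40 N).
It also fails if it takes over 64 s, if anything falls off the work surface, if the arm or the gripper's body presses on something with over 40 N, if the wrist force passes 120 N, or if a joint passes its speed limit or range.

## Robot

A 6-joint arm with a two-finger parallel gripper is mounted at the origin on the work surface. World frame = base frame: x ahead of the robot, y to its left, z up, the work surface at z = 0. Lengths are in m, angles in degrees, forces in N, time in s.
With the tool pointing down it reaches from about 0.35 to 0.875 m from the base axis. Payload 4.2 kg.
Tool frame: the origin (TCP) lies between the finger pads; the fingertips stand 8 mm ahead of it and the grasp point (between the pads) lies 11 mm behind it; x points along the fingers, y is the direction in which the jaws open and shut, and the axes are right-handed (so a half turn about x gives the same grasp; the last joint's range is limited). The gripper opens to 87 mm and grips with 3 to 60 N. Pads are 19 mm wide; open, the fingers measure 117 mm over their backs; the gripper's body (75 mm by 190 mm) begins 51 mm behind the grasp point.
Start: joints at [89.53, 22.042, 0.453, 0, -68.411, -14.817], TCP at [0.165, 0.603, 0.231] pointing down, gripper open.
Joint ranges: [-179.83, 179.83], [-69.29, 118.12], [-61.27, 80.66], [-181.25, 117.63], [-171.15, -9.14], [-177.46, 177.46]. Speed limits (degrees/s): [159.86, 159.86, 180, 180, 180, 180].

## Interface

Orientations are given as a 3x3 rotation matrix whose columns are the frame's x, y, z axes.
In Python, from station import r gives the robot as it stands. The module is installed in compiled form; this text tells all that it offers.
- The arm moves only by the tool move_arm, never from a script. Its argument "increments" is one flat list of numbers, 7 for each row, row after row: the turn, a rotation vector about the tool's x, y, z in degrees, then the shift along the tool's x, y, z in m, then the finger opening in m, from 0 to 0.087. A call has 1 to 12 rows; each row is the pose to reach, as a shift and turn from the pose commanded when the call began, along the tool's axes at that moment; what a row does not reach only later rows make up. A row lasts 1/12 s, in which the tool goes at most 41.7 mm and 7.16 degrees, less where a joint would pass 70% of its speed; a pose out of reach is approached as far as the arm can. A call with a gripper value outside its range is refused whole. The fingers move at their own pace and stop on an object; the grip force is fixed at half the most. Time passes only in rows, so rows that repeat a pose let the fingers close. It gives the time, the measured TCP pose, the force and the opening at its end, in the units of the state.
- r.sense(): the state, without advancing time (a new reading comes with each control period).
- r.capture(name): name is "scene" or "top" or "wrist"; returns the picture (400x640x3 uint8, red, green, blue); there is no depth.
- r.calibration(name): a dict with "fx", "fy", "cx", "cy" (pixels), "rvec" (rotation vector, rad) and "tvec" (3), from world to camera coordinates, as OpenCV has them; the wrist camera has in their place "tool_from_camera" (4x4, takes a point from camera to tool coordinates, whose origin is the TCP and whose axes are the tool frame's). Camera axes: x right, y down, z forward; pixel columns grow to the right and rows downward; lengths in m; the calibration is good to about 2 mm. A picture is of the moment at which its call begins: read the wrist's pose just before it. calibration takes no time and is no camera call.
- r.finish_job(): hands the job in, once; it reports no verdict.
The state is a dict: "time_s": time; "joints": joint angles; "joint_velocities": joint speeds; "effort": joint torques, N m; "tcp_pos": TCP position; "ee_rot": TCP orientation; "wrist_force": force on the tool from outside, world axes, zero at the start; "moment": the same for the moment, N m; "gripper_width": opening from 0.0 (shut) to 1.0 (fully open).
Only numpy, scipy, OpenCV 4.12 (cv2) and the standard library are available. Lean on these libraries where they do the work, as an engineer would, in place of code of your own. Each camera call takes 0.05 s, during which the arm holds its last target.

## Working session

There is one attempt and no reset: what is moved stays moved. The work goes in short steps, Python scripts to look and compute and a tool call to move; the robot and the scene stay as the last step left them, time stands still between calls to the robot, and variables do not carry over. Pictures are saved under pics/ and viewed, and the job is handed in when it is done.

Besides the shell and the picture viewer there is one more tool, called after "Request:" as name(argument=value, ...) on one line, values as JSON. move_arm: Moves the arm, as the interface text tells. Its arguments: {"type":"object","properties":{"increments":{"type":"array","items":{"type":"number"}}},"required":["increments"]}

```bash
mkdir -p pics; python3 - <<'E'
from station import r
import cv2,numpy as np
s=r.sense();print(s)
for n in ["scene","top","wrist"]:
    cv2.imwrite(f"pics/{n}0.png",r.capture(n)[:,:,::-1]); print(n,r.calibration(n))
E
```

```text
{'time_s': 0.0, 'joints': array([ 8.95323367e+01,  2.20906975e+01,  3.79023562e-01, -2.86223972e-02,
       -6.84105250e+01, -1.48150785e+01]), 'joint_velocities': array([ 0.00891273, -0.05051521, -0.05942696, -0.00879916, -0.00346046,
       -0.03108625]), 'effort': array([ 1.29080578e-03, -3.90664279e+01,  1.87398648e+01,  4.21987027e+00,
        1.09035359e-02, -1.90687588e-04]), 'tcp_pos': array([0.16458316, 0.60233108, 0.22945604]), 'ee_rot': array([[-4.81900542e-04, -2.63759762e-01, -9.64588283e-01],
       [-2.12886618e-03, -9.64585939e-01,  2.63760185e-01],
       [-9.99997618e-01,  2.18058554e-03, -9.66747500e-05]]), 'wrist_force': array([-0.10061893, -0.34880018,  0.52707286]), 'moment': array([ 0.00572363, -0.01957624,  0.00488996]), 'gripper_width': 1.0005217058472513}
scene {'fx': 511.80259405393906, 'fy': 511.80259405393906, 'cx': 311.0891909488536, 'cy': 204.56934776561513, 'rvec': array([ 1.48695226,  2.11850227, -0.86477592]), 'tvec': array([ 0.20698858, -0.33857842,  2.23372753])}
top {'fx': 397.25281588508113, 'fy': 397.25281588508113, 'cx': 319.297915304914, 'cy': 200.2853493364339, 'rvec': array([ 2.19418536, -2.19172608,  0.08588054]), 'tvec': array([-0.01891335,  0.59746633,  1.334705  ])}
wrist {'fx': 349.34168910047936, 'fy': 349.34168910047936, 'cx': 318.7802194108546, 'cy': 200.7974826277943, 'tool_from_camera': array([[ 1.64677157e-03, -2.96267357e-01,  9.55103629e-01,
        -1.52982902e-01],
       [ 9.99998644e-01,  4.59170352e-04, -1.58174685e-03,
         7.79064846e-04],
       [ 3.00646884e-05,  9.55104938e-01,  2.96267711e-01,
        -8.23735321e-02],
       [ 0.00000000e+00,  0.00000000e+00,  0.00000000e+00,
         1.00000000e+00]])}
```

View pics/scene0.png

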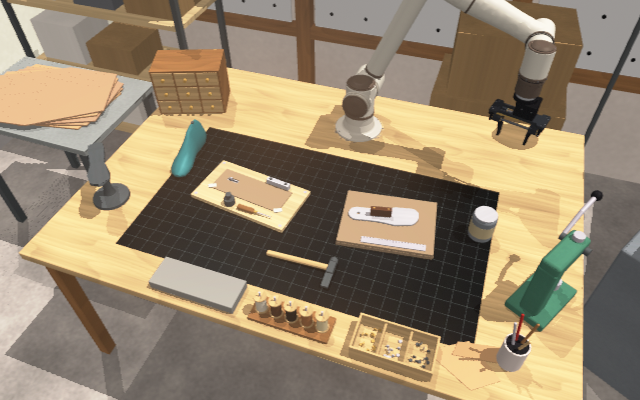

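View pics/top0.png

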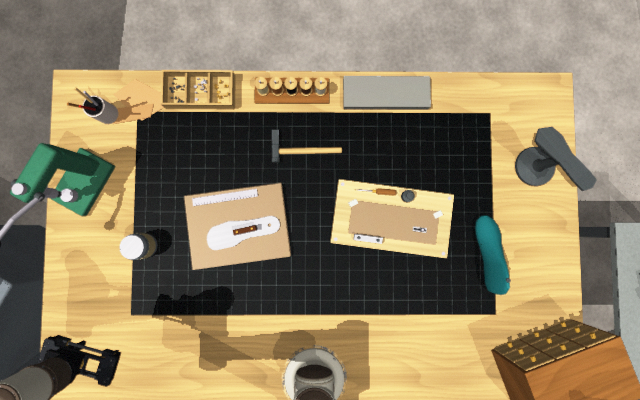

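View pics/wrist0.png

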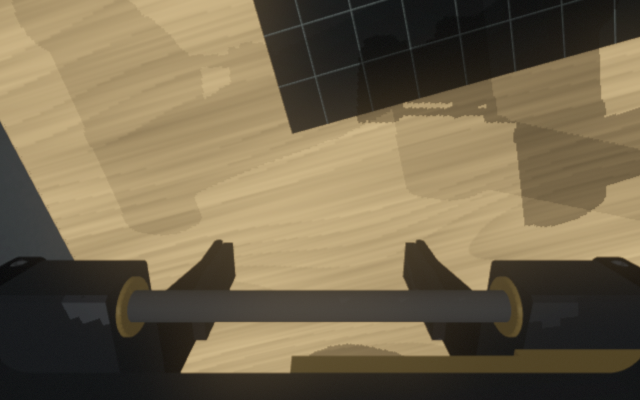

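Top view: the template is on the left stack (toe left about (210,240), heel (280,225)). The board is on the right, with the fence at (369,239) and the pin/slot at (420,230). I'll zoom in next.

```bash
cat > h.py <<'E'
from station import r
import cv2,numpy as np
def cam(n,s=None):
    c=r.calibration(n); K=np.array([[c['fx'],0,c['cx']],[0,c['fy'],c['cy']],[0,0,1]])
    if n!='wrist':
        R=cv2.Rodrigues(c['rvec'])[0]; return K,R.T,-R.T@c['tvec']
    s=s or r.sense(); T=c['tool_from_camera']; 
    return K,s['ee_rot']@T[:3,:3],s['tcp_pos']+s['ee_rot']@T[:3,3]
def ray(C,px):
    K,R,o=C; px=np.atleast_2d(px).astype(float); d=np.c_[px,np.ones(len(px))]@np.linalg.inv(K).T@R.T; return o,d
def onz(C,px,z):
    o,d=ray(C,px); return o+d*((z-o[2])/d[:,2])[:,None]
def proj(C,P):
    K,R,o=C; q=(np.atleast_2d(P)-o)@R@K.T; return q[:,:2]/q[:,2:]
def tri(obs):
    A=np.zeros((3,3));b=np.zeros(3)
    for C,px in obs:
        o,d=ray(C,px); d=d[0]/np.linalg.norm(d[0]); M=np.eye(3)-np.outer(d,d); A+=M;b+=M@o
    return np.linalg.solve(A,b)
def save(n,im,crop=None,k=1):
    if crop: im=im[crop[1]:crop[3],crop[0]:crop[2]]
    cv2.imwrite(f"pics/{n}.png",cv2.resize(im,None,fx=k,fy=k,interpolation=cv2.INTER_CUBIC)[:,:,::-1])
E
python3 - <<'E'
from h import *
im=cv2.imread('pics/top0.png')[:,:,::-1]
save('topz',im,(180,170,460,280),2.85)
C=cam('top')
print(onz(C,[[338,180],[454,195],[447,257],[331,242]],.018))
print(onz(C,[[210,240],[280,225]],.03),onz(C,[[245,230]],.06))
print(onz(C,[[369,239],[420,230]],.021))
print(C[2])
E
```

```text
[[ 0.66743929 -0.08235228  0.018     ]
 [ 0.61650277 -0.48059192  0.018     ]
 [ 0.40525964 -0.45208324  0.018     ]
 [ 0.45583558 -0.0580781   0.018     ]]
[[0.46284044 0.34818777 0.03      ]
 [0.51321225 0.1141512  0.03      ]] [[0.49658511 0.22630675 0.06      ]]
[[ 0.46611179 -0.1868706   0.021     ]
 [ 0.49665726 -0.36081258  0.021     ]]
[ 0.50705521 -0.00272778  1.37173203]
```

View pics/topz.png

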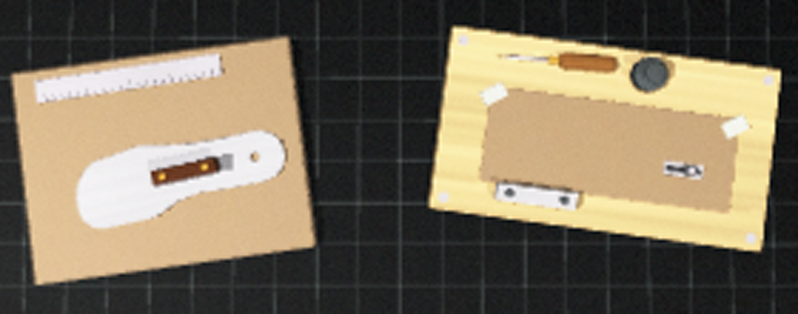

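Request:
move_arm(increments=[5.2,0,0,0.0015,0.0185,-0.0327,0.087,10.4,0,0,0.003,0.037,-0.0654,0.087,15.6,0,0,0.0045,0.0555,-0.0981,0.087,20.8,0,0,0.006,0.074,-0.1308,0.087,26,0,0,0.0075,0.0925,-0.1635,0.087,31.2,0,0,0.009,0.111,-0.1962,0.087,36.4,0,0,0.0105,0.1295,-0.2289,0.087,41.6,0,0,0.012,0.148,-0.2616,0.087,46.8,0,0,0.0135,0.1665,-0.2943,0.087,52,0,0,0.015,0.185,-0.327,0.087,57.2,0,0,0.0165,0.2035,-0.3597,0.087,62.4,0,0,0.018,0.222,-0.3924,0.087])

```text
time_s: 1.15
tcp_pos: [0.4856, 0.2837, 0.2124]
ee_rot: [[-0.0, -0.978, -0.209], [-0.0, -0.209, 0.978], [-1.0, 0.0, -0.0]]
wrist_force: [-0.5, 0.8, 0.4]
gripper_width: 0.997
```

Request:
move_arm(increments=[0,0,0,0,0,0,0.087,0,0,0,0,0,0,0.087,0,0,0,0,0,0,0.087])

```text
time_s: 1.4
tcp_pos: [0.4846, 0.285, 0.2122]
ee_rot: [[-0.001, -0.977, -0.213], [-0.0, -0.213, 0.977], [-1.0, 0.001, -0.0]]
wrist_force: [0.3, 0.3, 0.7]
gripper_width: 0.998
```

```bash
python3 - <<'E'
from h import *
import pickle
s=r.sense();im=r.capture('wrist');pickle.dump((s,im),open('w1.pkl','wb'));save('w1',im)
print(s['tcp_pos'],s['ee_rot'],s['joints'],s['wrist_force'],s['time_s'])
E
```

```text
[0.48463843 0.28504891 0.21222709] [[-5.77664088e-04 -9.77065776e-01 -2.12936931e-01]
 [-2.33737795e-04 -2.12936829e-01  9.77065941e-01]
 [-9.99999806e-01  6.14187315e-04 -1.05371241e-04]] [ 4.69662367e+01  1.67773704e+01 -1.01053066e+01 -1.68726561e-02
 -6.31496999e+01 -3.46640939e+01] [0.30443458 0.26525978 0.72560452] 1.4
```

View pics/w1.png

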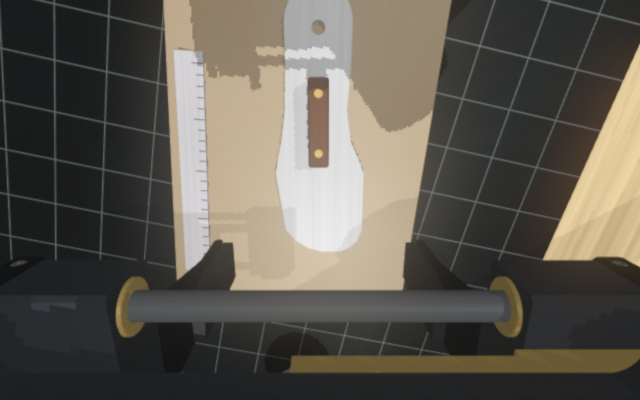

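Wrist view: template is heel up in the picture, hole at (318,27), handle's brown bar from (307,77) to (329,168), and the straight inside edge on the right at about x=363. I'll measure these features.

```bash
cat >> h.py <<'E'
def handle(im,box=None):
    hsv=cv2.cvtColor(im,cv2.COLOR_RGB2HSV); m=cv2.inRange(hsv,(0,70,20),(14,255,170))
    if box is not None:
        k=np.zeros_like(m);k[box[1]:box[3],box[0]:box[2]]=1;m*=k
    m=cv2.morphologyEx(m,cv2.MORPH_CLOSE,np.ones((9,9)))
    n,l,st,ce=cv2.connectedComponentsWithStats(m); i=1+np.argmax(st[1:,4])
    c=max(cv2.findContours((l==i).astype(np.uint8),cv2.RETR_EXTERNAL,cv2.CHAIN_APPROX_NONE)[0],key=len)
    return cv2.minAreaRect(c),st[i]
def rivets(im,b):
    x,y,w,h=b[:4]; hsv=cv2.cvtColor(im,cv2.COLOR_RGB2HSV); m=cv2.inRange(hsv,(15,80,130),(35,255,255)); k=np.zeros_like(m);k[y:y+h,x:x+w]=1;m*=k
    n,l,st,ce=cv2.connectedComponentsWithStats(m); return [(ce[i],st[i][4]) for i in range(1,n) if st[i][4]>12]
def hole(im,box):
    g=cv2.cvtColor(im,cv2.COLOR_RGB2GRAY)[box[1]:box[3],box[0]:box[2]]
    t,m=cv2.threshold(g,0,255,cv2.THRESH_BINARY_INV+cv2.THRESH_OTSU)
    n,l,st,ce=cv2.connectedComponentsWithStats(m)
    return [(ce[i]+box[:2],st[i]) for i in range(1,n)]
E
python3 - <<'E'
from h import *
import pickle
s,im=pickle.load(open('w1.pkl','rb'));C=cam('wrist',s)
H,b=handle(im,(250,40,390,240));print(H,b);R=rivets(im,b);print(R)
print(hole(im,(305,14,332,40)))
for z in (.064,): 
    P=onz(C,np.array([r_[0] for r_ in R]),z);print(P, P.mean(0))
ho=onz(C,hole(im,(305,14,332,40))[0][0],.030);print(ho)
d=P.mean(0)-ho[0];print(np.degrees(np.arctan2(d[1],d[0])),np.linalg.norm(d[:2]))
d=P[1]-P[0];print(np.degrees(np.arctan2(d[1],d[0])),np.linalg.norm(d[:2]))
E
```

```text
((318.0, 121.5), (87.0, 18.0), 90.0) [ 309   78   19   88 1587]
[(array([317.98780488,  93.06097561]), np.int32(82)), (array([318.10144928, 153.23188406]), np.int32(69))]
[(array([317.81481481,  26.69135802]), array([  6,   6,  14,  15, 162], dtype=int32))]
[[0.50304178 0.20534145 0.064     ]
 [0.49237177 0.2540036  0.064     ]] [0.49770677 0.22967253 0.064     ]
[[0.51496278 0.15158035 0.03      ]]
102.46040518895072 0.07997598234545279
102.36736318392373 0.04981821020021254
```

Request:
move_arm(increments=[0,0,0,0.02,0,-0.015,0.087,0,0,0,0.045,0,-0.03,0.087,0,0,0,0.07,-0.001,-0.045,0.087,0,0,0,0.092,-0.001,-0.057,0.087,0,0,0,0.092,-0.001,-0.057,0.087,0,0,0,0.092,-0.001,-0.057,0.087,0,0,0,0.092,-0.001,-0.057,0.087])

```text
time_s: 2.03
tcp_pos: [0.4984, 0.2315, 0.1219]
ee_rot: [[0.002, -0.976, -0.216], [0.001, -0.216, 0.976], [-1.0, -0.003, 0.001]]
wrist_force: [-0.5, -0.1, -0.6]
gripper_width: 0.999
```

```bash
python3 - <<'E'
from h import *
import pickle
s=r.sense();im=r.capture('wrist');pickle.dump((s,im),open('w2.pkl','wb'));save('w2',im)
print(s['tcp_pos'],s['ee_rot'],s['joints'],s['wrist_force'],s['time_s'])
E
```

```text
[0.49840594 0.23152215 0.12188325] [[ 2.37040160e-03 -9.76482653e-01 -2.15582955e-01]
 [ 1.27805671e-03 -2.15580426e-01  9.76485251e-01]
 [-9.99996374e-01 -2.59018945e-03  7.36988017e-04]] [ 4.18412071e+01  2.07118338e+01 -1.88674046e+01  4.68657534e-02
 -5.02707423e+01 -2.94214357e+01] [-0.48186238 -0.12187192 -0.61411671] 2.0333
```

View pics/w2.png

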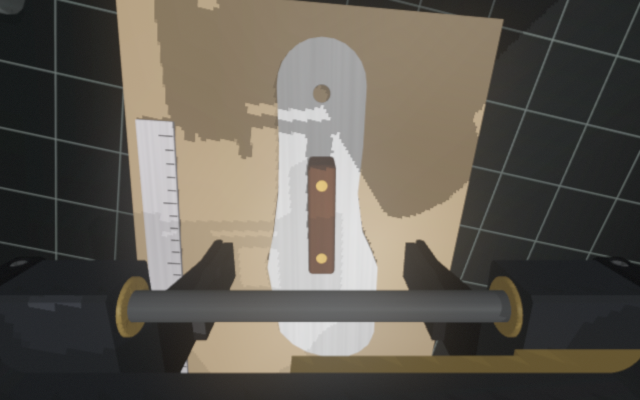

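Second view: hole (321,93), handle (308–335, 157–273), rivets (321,186) and (321,258). I'll triangulate from the two views.

```bash
python3 - <<'E'
from h import *
import pickle
s1,i1=pickle.load(open('w1.pkl','rb'));s,im=pickle.load(open('w2.pkl','rb'));C1=cam('wrist',s1);C=cam('wrist',s)
H1,b1=handle(i1,(250,40,390,240));H,b=handle(im,(290,140,350,285));R1=rivets(i1,b1);R=rivets(im,b);print(H,R)
h1=hole(i1,(305,14,332,40))[0];h=hole(im,(306,78,336,108));print(h)
A=[tri([(C1,R1[k][0]),(C,R[k][0])]) for k in (0,1)];print(A)
print(tri([(C1,h1[0]),(C,h[0][0])]))
P=onz(C,[R[0][0],R[1][0]],.064);ho=onz(C,h[0][0],.03)[0];m=P.mean(0);d=m-ho;print(m,ho,np.degrees(np.arctan2(d[1],d[0])),np.linalg.norm(d[:2]))
print(s['ee_rot'].T@(m-s['tcp_pos']), np.degrees(np.arctan2(s['ee_rot'][1,2],s['ee_rot'][0,2])))
E
```

```text
((321.5, 219.5), (105.0, 25.0), 90.0) [(array([321.36585366, 185.56097561]), np.int32(123)), (array([321.20952381, 257.99047619]), np.int32(105))]
[(array([321.33584906,  92.96603774]), array([  7,   6,  18,  19, 265], dtype=int32))]
[array([0.50303968, 0.20534294, 0.06272048]), array([0.49230568, 0.25412131, 0.06321686])]
[0.51501716 0.15126209 0.02802006]
[0.49773803 0.22937075 0.064     ] [0.51501048 0.15125246 0.03      ] 102.46786707846765 0.08000503306920266
[ 0.05787871  0.00126593 -0.00199948] 102.44973366556064
```

Request:
move_arm(increments=[0,0,0,0.025,0.001,-0.002,0.087,0,0,0,0.05,0.001,-0.002,0.087,0,0,0,0.068,0.001,-0.002,0.087,0,0,0,0.078,0.001,-0.002,0.087,0,0,0,0.078,0.001,-0.002,0.087,0,0,0,0.078,0.001,-0.002,0.087])

```text
time_s: 2.58
tcp_pos: [0.4979, 0.2286, 0.0434]
ee_rot: [[0.001, -0.977, -0.214], [0.001, -0.214, 0.977], [-1.0, -0.002, 0.0]]
wrist_force: [0.2, 0.1, 1.0]
gripper_width: 1.001
```

```bash
python3 - <<'E'
from h import *
s=r.sense();im=r.capture('wrist');save('w3',im)
print(s['tcp_pos'],s['wrist_force'],s['time_s'])
E
```

```text
[0.49794826 0.22861294 0.04343464] [0.19159504 0.0753125  0.96060298] 2.5833
```

View pics/w3.png

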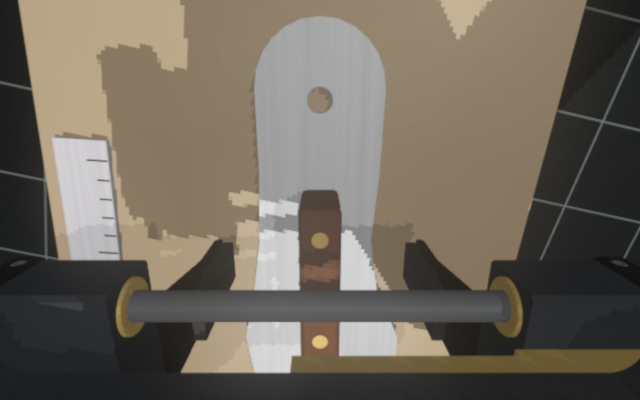

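The handle (300–341) sits centred between the fingers at (235..405). I'll close now.

Request:
move_arm(increments=[0,0,0,0.001,0,0,0.05,0,0,0,0.001,0,0,0.01,0,0,0,0.001,0,0,0,0,0,0,0.001,0,0,0,0,0,0,0.001,0,0,0,0,0,0,0.001,0,0,0,0,0,0,0.001,0,0,0,0,0,0,0.001,0,0,0,0,0,0,0.001,0,0,0,0,0,0,0.001,0,0,0])

```text
time_s: 3.47
tcp_pos: [0.4973, 0.2276, 0.0415]
ee_rot: [[-0.0, -0.977, -0.213], [-0.0, -0.213, 0.977], [-1.0, 0.0, -0.0]]
wrist_force: [-0.2, 0.1, -0.5]
gripper_width: 0.326
```

Request:
move_arm(increments=[0,0,0,0,0,0,0,0,0,0,0,0,0,0,0,0,0,0,0,0,0,0,0,0,0,0,0,0,0,0,0,0,0,0,0,0,0,0,0,0,0,0])

```text
time_s: 3.97
tcp_pos: [0.4974, 0.2276, 0.0415]
ee_rot: [[0.0, -0.977, -0.213], [0.0, -0.213, 0.977], [-1.0, -0.0, 0.0]]
wrist_force: [1.0, 0.2, -0.8]
gripper_width: 0.203
```

Request:
move_arm(increments=[0,0,0,-0.01,0,0,0,0,0,0,-0.03,0,0,0,0,0,0,-0.06,0,0,0,0,0,0,-0.09,0,0,0,0,0,0,-0.1,0,0,0,0,0,0,-0.1,0,0,0,0,0,0,-0.1,0,0,0])

```text
time_s: 4.55
tcp_pos: [0.4963, 0.2272, 0.1408]
ee_rot: [[-0.002, -0.977, -0.212], [0.0, -0.212, 0.977], [-1.0, 0.002, 0.0]]
wrist_force: [-1.3, 0.1, -4.5]
gripper_width: 0.204
```

```bash
python3 - <<'E'
from h import *
import pickle
s=r.sense();im=r.capture('wrist');save('w4',im);pickle.dump((s,im),open('w4.pkl','wb'))
print(s['tcp_pos'],s['ee_rot'],s['wrist_force'],s['moment'],s['time_s'],s['gripper_width'])
E
```

```text
[0.49633675 0.22721665 0.14079509] [[-1.64225065e-03 -9.77171671e-01 -2.12444882e-01]
 [ 3.77689407e-05 -2.12445229e-01  9.77172975e-01]
 [-9.99998651e-01  1.59673914e-03  3.85795055e-04]] [-1.26917043  0.13214861 -4.49681914] [-0.01291885  0.06145678 -0.01925087] 4.55 0.2041895992466891
```

View pics/w4.png

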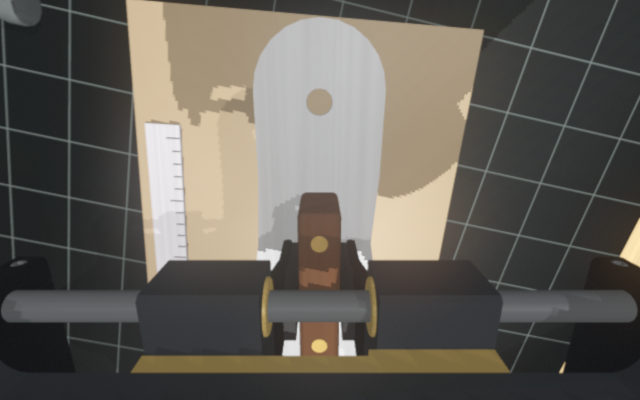

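Request:
move_arm(increments=[1,0,0,-0.005,-0.001,-0.015,0,3,0,0,-0.01,-0.003,-0.045,0,5,0,0,-0.015,-0.005,-0.075,0,7,0,0,-0.02,-0.007,-0.105,0,9,0,0,-0.025,-0.01,-0.135,0,11,0,0,-0.03,-0.012,-0.165,0,13,0,0,-0.035,-0.014,-0.195,0,15,0,0,-0.04,-0.016,-0.225,0,17,0,0,-0.045,-0.018,-0.255,0,19,0,0,-0.05,-0.021,-0.285,0,19.8,0,0,-0.055,-0.023,-0.315,0,19.8,0,0,-0.06,-0.025,-0.345,0])

```text
time_s: 5.6
tcp_pos: [0.5941, -0.1054, 0.1984]
ee_rot: [[-0.006, -0.991, 0.131], [0.0, 0.131, 0.991], [-1.0, 0.006, -0.0]]
wrist_force: [1.3, 0.5, -3.1]
gripper_width: 0.201
```

Request:
move_arm(increments=[0,0,0,0,-0.012,-0.03,0,0,0,0,0,-0.024,-0.06,0,0,0,0,0,-0.04,-0.09,0,0,0,0,0,-0.055,-0.12,0,0,0,0,0,-0.065,-0.14,0,0,0,0,0,-0.065,-0.14,0,0,0,0,0,-0.065,-0.14,0,0,0,0,0,-0.065,-0.14,0])

```text
time_s: 6.27
tcp_pos: [0.6404, -0.2508, 0.1986]
ee_rot: [[-0.005, -0.991, 0.131], [0.002, 0.131, 0.991], [-1.0, 0.005, 0.001]]
wrist_force: [-0.4, 0.3, -3.3]
gripper_width: 0.203
```

```bash
python3 - <<'E'
from h import *
import pickle
s=r.sense();im=r.capture('wrist');save('w5',im);pickle.dump((s,im),open('w5.pkl','wb'))
print(s['tcp_pos'],s['ee_rot'],s['wrist_force'],s['moment'],s['time_s'],s['gripper_width'])
E
```

```text
[ 0.64038159 -0.25076924  0.19861236] [[-4.97899495e-03 -9.91411913e-01  1.30681397e-01]
 [ 1.64593883e-03  1.30674715e-01  9.91423930e-01]
 [-9.99986250e-01  5.15138833e-03  9.81174615e-04]] [-0.4100171   0.27915527 -3.28836938] [ 0.12867231 -0.03966497  0.00801997] 6.2667 0.2028475634321952
```

View pics/w5.png

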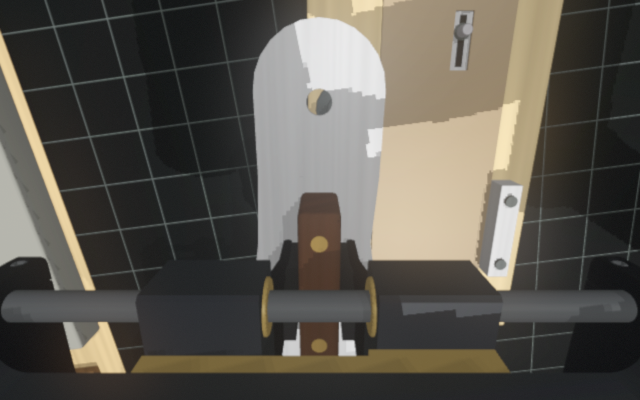

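Wrist view: slot outline at (448–475, 11–70), pin head near (463,31), fence top face at (492–521, 183–275) with its inner face to the left. Zooming in.

```bash
python3 - <<'E'
from h import *
import pickle
s,im=pickle.load(open('w5.pkl','rb'))
a=cv2.resize(im[0:90,420:520],None,fx=7,fy=6.6,interpolation=cv2.INTER_CUBIC)
save('w5a',im,(420,0,510,85),7)
save('w5b',im,(460,165,560,285),5)
E
```

```text
(no output)
```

View pics/w5a.png

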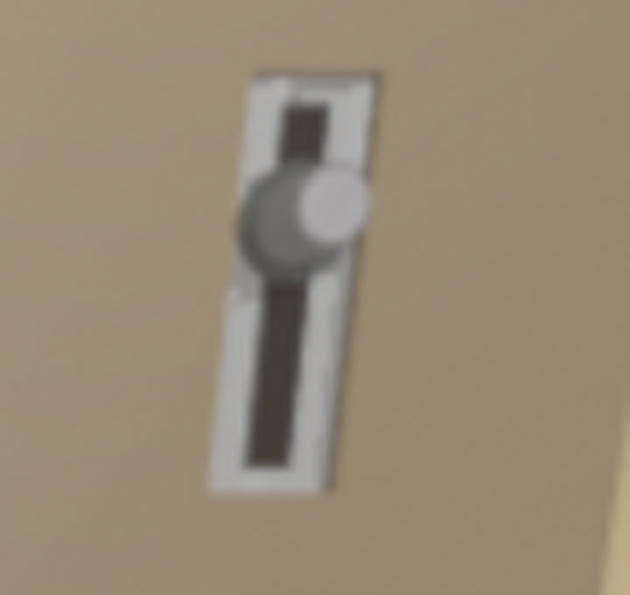

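View pics/w5b.png

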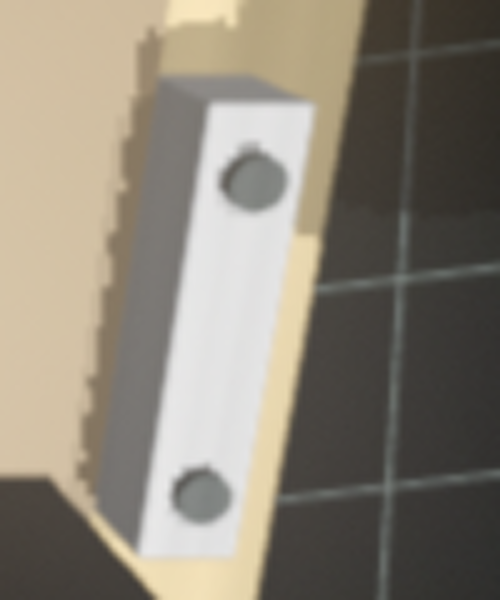

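```bash
python3 - <<'E'
from h import *
import pickle
s,im=pickle.load(open('w5.pkl','rb'));C=cam('wrist',s)
f=lambda p,k,o:(np.array(p)+.5)/k-.5+o
sl=f([(250,73),(380,73),(332,492),(208,492)],7,(420,0)); pin=f([(335,205)],7,(420,0))
fe=f([(210,102),(315,102),(235,556),(138,556)],5,(460,165))
S=onz(C,sl,.021);P=onz(C,pin,.031)[0];F=onz(C,fe,.041)
print(S,P,F,sep='\n')
ang=lambda d:np.degrees(np.arctan2(d[1],d[0]))
print('slot',ang(S[3]-S[0]),ang(S[2]-S[1]),[np.linalg.norm(S[i]-S[(i+1)%4]) for i in range(4)])
print('fence',ang(F[3]-F[0]),ang(F[2]-F[1]),[np.linalg.norm(F[i]-F[(i+1)%4]) for i in range(4)])
# fit board pose
B=np.array([(-114,-8),(-114,8),(-66,8),(-66,-8),(35,44.3),(35,64.3),(130,64.3),(130,44.3)])/1000
W=np.vstack([S,F])[:,:2]
from scipy.spatial.transform import Rotation as Ro
bc,wc=B.mean(0),W.mean(0);h=(B-bc).T@(W-wc);th=np.arctan2(h[0,1]-h[1,0],h[0,0]+h[1,1]);c,q=np.cos(th),np.sin(th);R=np.array([[c,-q],[q,c]]);t=wc-R@bc
print('th',np.degrees(th),'t',t,'res mm',1e3*((W-t)@R-B))
print('pin in board',(P[:2]-t)@R)
Ct=cam('top');T0=cv2.imread('pics/top0.png')
cor=np.array([(-.195,-.135),(.205,-.135),(.205,.085),(-.195,.085)])@R.T+t
print(proj(Ct,np.c_[cor,np.full(4,.018)]))
# template in grip
R4=rivets(im,(300,230,40,125));hh=hole(im,(300,84,340,120));print(R4,hh)
E
```

```text
[[ 0.50591535 -0.38295176  0.021     ]
 [ 0.49027194 -0.38090407  0.021     ]
 [ 0.49627167 -0.33367349  0.021     ]
 [ 0.51190874 -0.33573091  0.021     ]]
[ 0.4998361  -0.36595032  0.031     ]
[[ 0.47323236 -0.22925079  0.041     ]
 [ 0.45401159 -0.22669302  0.041     ]
 [ 0.46592537 -0.13348909  0.041     ]
 [ 0.48522887 -0.13608522  0.041     ]]
slot 82.76654141287608 82.76046529555387 [np.float64(0.015776852530486038), np.float64(0.04761012641129243), np.float64(0.015771847917716648), np.float64(0.04759968053165567)]
fence 82.6626565139663 82.71567451997437 [np.float64(0.019390208277564915), np.float64(0.09396228902949151), np.float64(0.019477289742658516), np.float64(0.09393475712239638)]
th 82.63006779559635 t [ 0.51275247 -0.26961095] res mm [[ 0.718504    0.24182939]
 [ 0.74261998  0.01866349]
 [ 0.35262309  0.12701765]
 [ 0.3180495   0.35520762]
 [-0.04272362  0.07082671]
 [ 0.02836229 -0.53909531]
 [-1.00945356 -0.3987045 ]
 [-1.10798169  0.12425496]]
pin in board [-0.09720033  0.00045171]
[[453.88760423 193.51286022]
 [338.36599664 178.40802285]
 [330.2116615  242.32094574]
 [447.01501562 257.53950935]]
[(array([318.83636364, 243.7       ]), np.int32(220)), (array([318.63768116, 345.42028986]), np.int32(138))] [(array([323.09294872, 103.12179487]), array([ 15,   6,  17,  26, 312], dtype=int32)), (array([306.72222222, 101.83333333]), array([ 6, 13,  3, 11, 18], dtype=int32))]
```

Request:
move_arm(increments=[0,0,0,0,0.025,-0.011,0,0,0,0,0,0.05,-0.022,0,0,0,0,0,0.08,-0.035,0,-0.2,0,0,0,0.105,-0.047,0,-0.2,0,0,0.01,0.125,-0.054,0,-0.2,0,0,0.035,0.125,-0.054,0,-0.2,0,0,0.065,0.125,-0.054,0,-0.2,0,0,0.095,0.125,-0.054,0,-0.2,0,0,0.115,0.125,-0.054,0,-0.2,0,0,0.123,0.125,-0.054,0,-0.2,0,0,0.123,0.125,-0.054,0,-0.2,0,0,0.123,0.125,-0.054,0])

```text
time_s: 7.32
tcp_pos: [0.5114, -0.2883, 0.0794]
ee_rot: [[0.001, -0.992, 0.125], [-0.001, 0.125, 0.992], [-1.0, -0.001, -0.001]]
wrist_force: [0.6, 0.6, -3.0]
gripper_width: 0.205
```

```bash
python3 - <<'E'
from h import *
import pickle
s=r.sense();im=r.capture('wrist');save('w6',im);pickle.dump((s,im),open('w6.pkl','wb'))
save('w6a',im,(260,60,380,160),6)
R=s['ee_rot']
print(s['tcp_pos'],R,np.degrees(np.arctan2(R[1,2],R[0,2])),s['wrist_force'],s['moment'],s['time_s'],s['gripper_width'])
E
```

```text
[ 0.51137195 -0.28829873  0.07940563] [[ 1.01960374e-03 -9.92135291e-01  1.25165988e-01]
 [-8.47876189e-04  1.25165151e-01  9.92135558e-01]
 [-9.99999121e-01 -1.11771039e-03 -7.13589034e-04]] 82.80965666737731 [ 0.62830424  0.62118292 -3.03575019] [ 0.02082403 -0.10454286 -0.02863815] 7.3167 0.20458213060346753
```

View pics/w6.png

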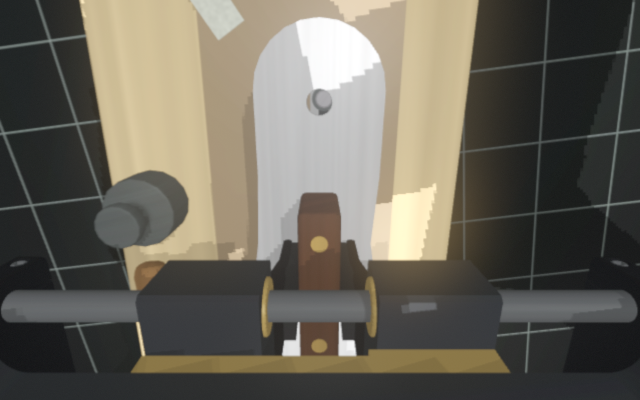

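View pics/w6a.png

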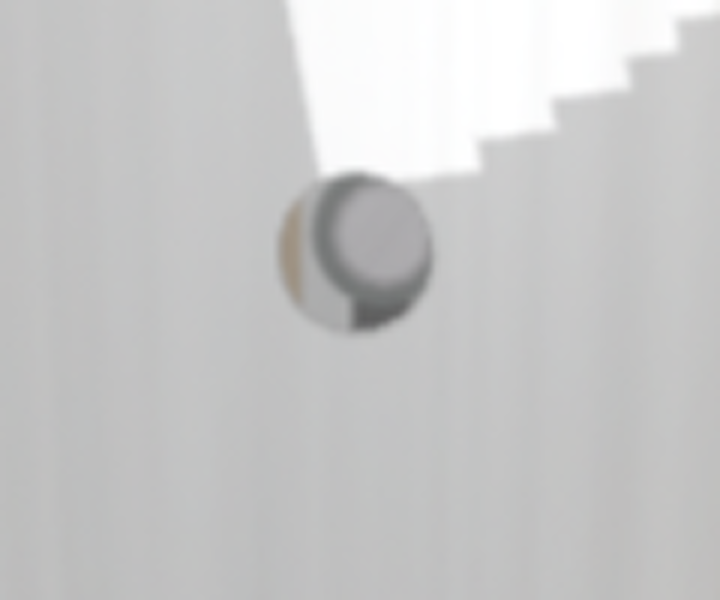

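Through the heel hole (319,101) the pin top shows at about (323,98.7), slightly to the fence side and heel-ward. I'll compute the correction.

```bash
python3 - <<'E'
from h import *
import pickle
s,im=pickle.load(open('w6.pkl','rb'));C=cam('wrist',s);R=s['ee_rot'];t=s['tcp_pos']
f=lambda p:(np.array(p)+.5)/6-.5+np.array((260,60))
zt=t[2]-.0175+.006
h=onz(C,[f((356,252))],zt)[0];p=onz(C,[f((381,235))],.031)[0]
print(h,p,'hole tool',R.T@(h-t),'pin-hole tool',R.T@(p-h))
# blank edges / board base edges for yaw
g=cv2.cvtColor(im,cv2.COLOR_RGB2GRAY)
for x0,x1 in((80,130),(440,485),(190,225),(385,412)):
    pts=[]
    for y in range(60,150,3):
        d=np.abs(np.diff(cv2.GaussianBlur(im[y-1:y+2,x0:x1].astype(np.float32),(5,3),0)[1].sum(1)));k=d.argmax()
        pts.append((x0+k+.5,y))
    W=onz(C,pts,.018 if x0 in(80,440) else .021)
    vx,vy,_,_=cv2.fitLine(W[:,:2].astype(np.float32),cv2.DIST_HUBER,0,1e-4,1e-4).ravel();print(x0,np.degrees(np.arctan2(vy,vx))%180)
E
```

```text
[ 0.50203498 -0.36614298  0.06790563] [ 0.49972146 -0.36643285  0.031     ] hole tool [ 0.01155647 -0.00046699 -0.07839251] pin-hole tool [ 0.03690349  0.00230029 -0.00055084]
80 82.52838
440 82.48033
190 82.300705
385 82.48354
```

Request:
move_arm(increments=[0.15,0,0,0.004,0.0013,-0.0005,0,0.15,0,0,0.012,0.0013,-0.0005,0,0.15,0,0,0.02,0.0013,-0.0005,0,0.15,0,0,0.026,0.0013,-0.0005,0,0.15,0,0,0.027,0.0013,-0.0005,0,0.15,0,0,0.027,0.0013,-0.0005,0,0.15,0,0,0.027,0.0013,-0.0005,0])

```text
time_s: 7.95
tcp_pos: [0.5091, -0.289, 0.0514]
ee_rot: [[-0.001, -0.992, 0.129], [-0.0, 0.129, 0.992], [-1.0, 0.001, -0.0]]
wrist_force: [0.7, 0.6, -3.4]
gripper_width: 0.208
```

```bash
cat > look.py <<'E'
from h import *
import pickle,sys
n=sys.argv[1]
s=r.sense();im=r.capture('wrist');save(n,im);pickle.dump((s,im),open(n+'.pkl','wb'))
save(n+'a',im,(260,60,380,160),6)
R=s['ee_rot']
print(s['tcp_pos'],'yaw',np.degrees(np.arctan2(R[1,2],R[0,2])),'down',R[:,0],'F',s['wrist_force'],'M',s['moment'],s['time_s'],s['gripper_width'])
E
python3 look.py w7
```

```text
[ 0.50914929 -0.28903081  0.05139169] yaw 82.57130000417071 down [-5.41474765e-04 -1.11523619e-05 -9.99999853e-01] F [ 0.69393057  0.62639392 -3.39096089] M [-0.03004132 -0.05952868  0.01512625] 7.95 0.2083290440281701
```

View pics/w7a.png

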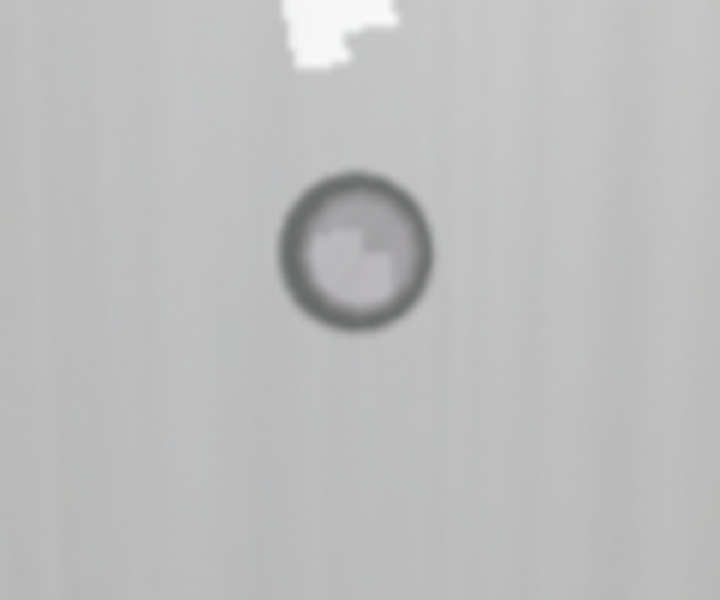

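View pics/w7.png

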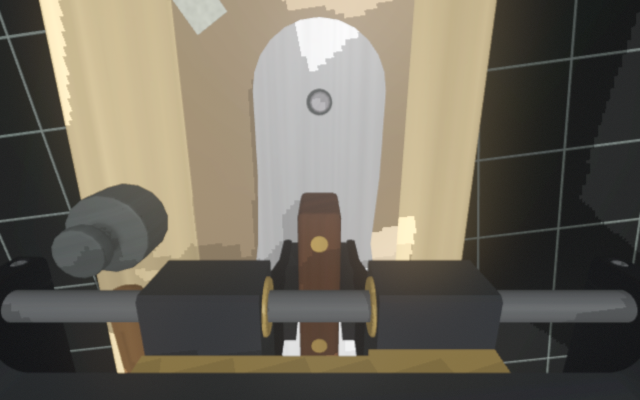

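The pin top (362,252 zoomed) is almost concentric with the hole (356,252 zoomed). Next I'll ease toward the fence by 0.5 mm and feel for contact.

Request:
move_arm(increments=[0,0,0,0,0.0003,0,0,0,0,0,0,0.0005,0,0,0,0,0,0,0.0005,0,0,0,0,0,0,0.0005,0,0])

```text
time_s: 8.33
tcp_pos: [0.5087, -0.2889, 0.0518]
ee_rot: [[0.0, -0.992, 0.129], [-0.0, 0.129, 0.992], [-1.0, -0.0, -0.0]]
wrist_force: [-0.1, -0.2, -3.7]
gripper_width: 0.209
```

Request:
move_arm(increments=[0,0,0,0.002,0,0,0,0,0,0,0.004,0,0,0,0,0,0,0.005,0,0,0,0,0,0,0.005,0,0,0])

```text
time_s: 8.67
tcp_pos: [0.5086, -0.2888, 0.0462]
ee_rot: [[-0.0, -0.992, 0.13], [0.0, 0.13, 0.992], [-1.0, 0.0, 0.0]]
wrist_force: [0.5, 0.7, -4.4]
gripper_width: 0.206
```

```bash
python3 look.py w8
```

```text
[ 0.50864596 -0.28884403  0.04618571] yaw 82.55411879051769 down [-3.12884680e-04  1.45951479e-04 -9.99999940e-01] F [ 0.49862872  0.71286164 -4.43856902] M [-0.01052408 -0.06289357 -0.03547554] 8.6667 0.2062571596751072
```

View pics/w8a.png

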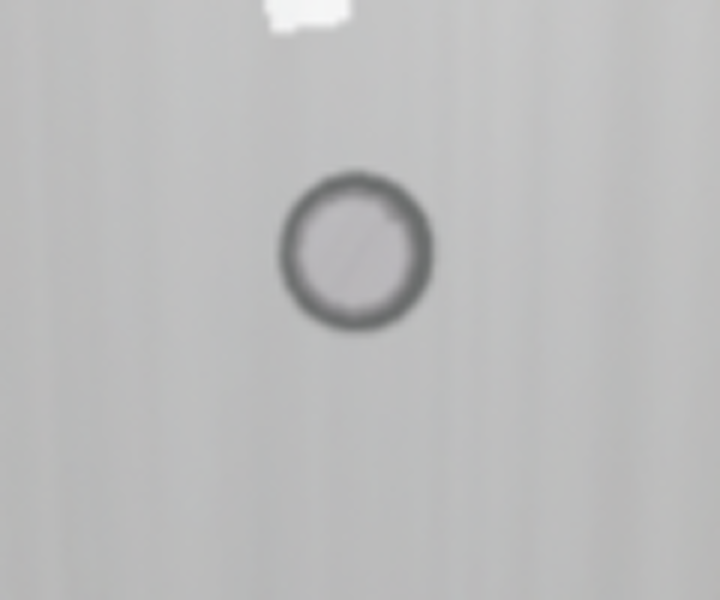

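The pin is concentric with the hole, forces are unchanged, and the hole is already around the pin top. Lowering further.

Request:
move_arm(increments=[0,0,0,0.002,0,0,0,0,0,0,0.004,0,0,0,0,0,0,0.005,0,0,0,0,0,0,0.005,0,0,0])

```text
time_s: 9.05
tcp_pos: [0.5086, -0.2889, 0.0412]
ee_rot: [[-0.0, -0.992, 0.13], [0.0, 0.13, 0.992], [-1.0, 0.0, 0.0]]
wrist_force: [-0.5, -0.6, -5.0]
gripper_width: 0.202
```

Request:
move_arm(increments=[0,0,0,0.0005,0,0,0,0,0,0,0.001,0,0,0,0,0,0,0.001,0,0,0])

```text
time_s: 9.3
tcp_pos: [0.5087, -0.2889, 0.0405]
ee_rot: [[-0.0, -0.992, 0.129], [0.0, 0.129, 0.992], [-1.0, 0.0, 0.0]]
wrist_force: [0.2, -0.2, -2.8]
gripper_width: 0.204
```

Request:
move_arm(increments=[0,0,0,0.0005,0,0,0,0,0,0,0.0007,0,0,0,0,0,0,0.0007,0,0,0])

```text
time_s: 9.55
tcp_pos: [0.5087, -0.2889, 0.0398]
ee_rot: [[-0.0, -0.992, 0.129], [0.0, 0.129, 0.992], [-1.0, 0.0, 0.0]]
wrist_force: [0.8, -0.2, -2.9]
gripper_width: 0.205
```

```bash
python3 look.py w9
```

```text
[ 0.50868345 -0.28889649  0.03982274] yaw 82.56287629929469 down [-5.60148476e-05  2.59613988e-05 -9.99999998e-01] F [ 0.76073964 -0.22221194 -2.94071402] M [ 0.09169371 -0.08609713 -0.04861   ] 9.55 0.20527783327131244
```

View pics/w9.png

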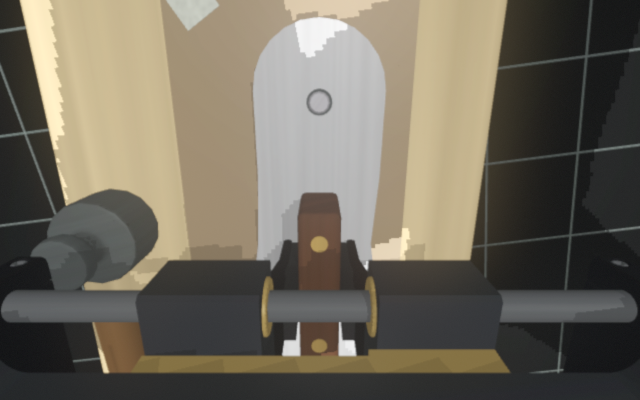

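Request:
move_arm(increments=[0,0,0,0.0005,0,0,0,0,0,0,0.0005,0,0,0])

```text
time_s: 9.77
tcp_pos: [0.5087, -0.2889, 0.0393]
ee_rot: [[0.0, -0.992, 0.129], [0.0, 0.129, 0.992], [-1.0, -0.0, 0.0]]
wrist_force: [0.9, 0.4, -3.3]
gripper_width: 0.204
```

Request:
move_arm(increments=[0,0,0,0.0005,0,0,0,0,0,0,0.0005,0,0,0])

```text
time_s: 9.93
tcp_pos: [0.5087, -0.2889, 0.0388]
ee_rot: [[-0.0, -0.992, 0.13], [0.0, 0.13, 0.992], [-1.0, 0.0, 0.0]]
wrist_force: [0.4, -0.2, -3.1]
gripper_width: 0.205
```

Request:
move_arm(increments=[0,0,0,0.0003,0,0,0,0,0,0,0.0003,0,0,0])

```text
time_s: 10.1
tcp_pos: [0.5087, -0.2889, 0.0386]
ee_rot: [[0.0, -0.992, 0.129], [-0.0, 0.129, 0.992], [-1.0, -0.0, -0.0]]
wrist_force: [0.3, -0.0, -4.0]
gripper_width: 0.205
```

Request:
move_arm(increments=[0,0,0,0.0003,0,0,0,0,0,0,0.0003,0,0,0])

```text
time_s: 10.27
tcp_pos: [0.5088, -0.2889, 0.0386]
ee_rot: [[0.0, -0.992, 0.129], [-0.0, 0.129, 0.992], [-1.0, -0.0, -0.0]]
wrist_force: [-1.1, 0.2, -1.0]
gripper_width: 0.204
```

```bash
python3 look.py w10
```

```text
[ 0.50875576 -0.28893723  0.03858489] yaw 82.57056179039489 down [ 1.42500046e-04 -1.44229217e-04 -9.99999979e-01] F [-1.08878038  0.15838941 -1.02360738] M [0.23686598 0.0747641  0.00379787] 10.2667 0.2037228942510259
```

Contact with the blank shows at TCP z = 0.0386, where expected: the load has gone from -3.5 to about -1 N. Now a gentle nudge toward the fence.

Request:
move_arm(increments=[0,0,0,0,0.0003,0,0,0,0,0,0,0.0003,0,0,0,0,0,0,0.0003,0,0])

```text
time_s: 10.57
tcp_pos: [0.5087, -0.2889, 0.0385]
ee_rot: [[0.001, -0.992, 0.129], [-0.0, 0.129, 0.992], [-1.0, -0.001, -0.0]]
wrist_force: [-0.4, 0.8, -1.0]
gripper_width: 0.205
```

Request:
move_arm(increments=[0,0,0,0,0.0003,0,0,0,0,0,0,0.0003,0,0,0,0,0,0,0.0003,0,0])

```text
time_s: 10.82
tcp_pos: [0.5087, -0.2889, 0.0385]
ee_rot: [[0.001, -0.992, 0.129], [-0.0, 0.129, 0.992], [-1.0, -0.001, -0.0]]
wrist_force: [1.5, 0.9, -1.3]
gripper_width: 0.209
```

Request:
move_arm(increments=[0,0,0,0,0.0004,0,0,0,0,0,0,0.0004,0,0,0,0,0,0,0.0004,0,0])

```text
time_s: 11.07
tcp_pos: [0.5086, -0.289, 0.0386]
ee_rot: [[0.002, -0.992, 0.129], [-0.001, 0.129, 0.992], [-1.0, -0.002, -0.0]]
wrist_force: [2.9, -0.4, -1.0]
gripper_width: 0.204
```

Request:
move_arm(increments=[0,0,0,0,0.0005,0,0,0,0,0,0,0.0005,0,0,0,0,0,0,0.0005,0,0])

```text
time_s: 11.32
tcp_pos: [0.5083, -0.289, 0.0386]
ee_rot: [[0.002, -0.992, 0.129], [-0.001, 0.129, 0.992], [-1.0, -0.003, -0.0]]
wrist_force: [4.7, -0.9, -0.7]
gripper_width: 0.204
```

```bash
python3 look.py w11
```

```text
[ 0.5082941  -0.28903747  0.03860262] yaw 82.56128971943839 down [ 2.47403313e-03 -7.98211773e-04 -9.99996621e-01] F [ 4.71999292 -0.93030276 -0.67092687] M [-0.16786153 -1.28671854 -0.14650016] 11.3167 0.2036590313691075
```

View pics/w11a.png

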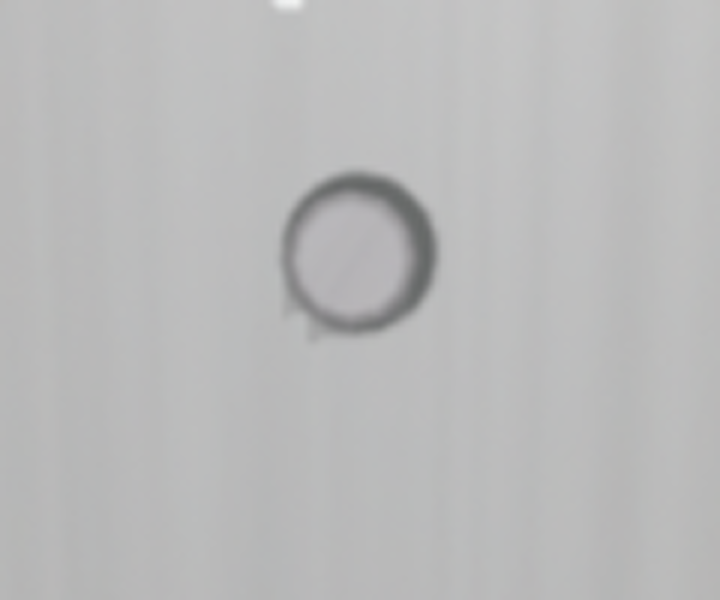

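Fence contact felt: 4.7 N, and the pin now sits slightly off-centre in the hole. I'll relieve the preload, then open.

Request:
move_arm(increments=[0,0,0,0,-0.0009,0,0,0,0,0,0,-0.0009,0,0,0,0,0,0,-0.0009,0,0])

```text
time_s: 11.62
tcp_pos: [0.5084, -0.289, 0.0386]
ee_rot: [[0.001, -0.992, 0.129], [-0.0, 0.129, 0.992], [-1.0, -0.001, -0.0]]
wrist_force: [3.6, -1.4, 0.3]
gripper_width: 0.203
```

Request:
move_arm(increments=[0,0,0,0,0,0,0.045,0,0,0,0,0,0,0.045,0,0,0,0,0,0,0.045,0,0,0,0,0,0,0.045,0,0,0,0,0,0,0.045,0,0,0,0,0,0,0.045,0,0,0,0,0,0,0.045])

```text
time_s: 12.2
tcp_pos: [0.5078, -0.2888, 0.0381]
ee_rot: [[-0.001, -0.992, 0.129], [0.0, 0.129, 0.992], [-1.0, 0.001, 0.0]]
wrist_force: [-0.1, 0.3, 0.6]
gripper_width: 0.507
```

```bash
python3 look.py w12
```

```text
[ 0.5078296  -0.28875014  0.03812143] yaw 82.56084974591981 down [-6.21585908e-04  2.00024617e-04 -9.99999787e-01] F [-0.13847609  0.26653508  0.60097342] M [ 0.02449692 -0.05346531  0.0235219 ] 12.2 0.5072321617087341
```

View pics/w12.png

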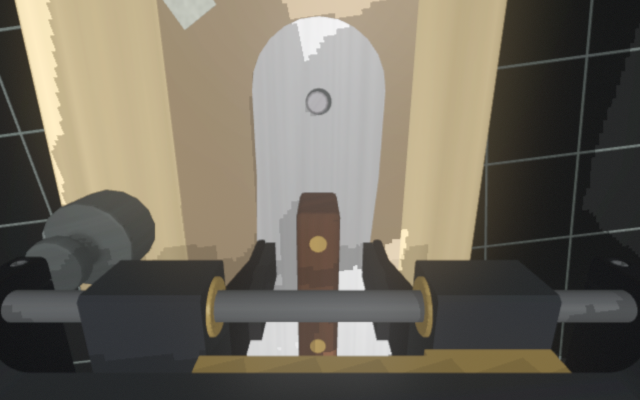

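The fingers are clear of the handle on both sides. Lifting straight up, then looking from above and toe-ward.

Request:
move_arm(increments=[0,0,0,-0.015,0,0,0.045,0,0,0,-0.045,0,0,0.045,0,0,0,-0.08,0,0,0.045,0,0,0,-0.115,0,0.03,0.045,0,0,0,-0.14,0,0.06,0.045,0,0,0,-0.15,0,0.08,0.045,0,0,0,-0.15,0,0.09,0.045,0,0,0,-0.15,0,0.09,0.045,0,0,0,-0.15,0,0.09,0.045,0,0,0,-0.15,0,0.09,0.045])

```text
time_s: 13.08
tcp_pos: [0.5188, -0.2, 0.1867]
ee_rot: [[-0.003, -0.991, 0.13], [0.0, 0.13, 0.991], [-1.0, 0.003, 0.0]]
wrist_force: [0.7, 0.6, -0.5]
gripper_width: 0.518
```

```bash
python3 look.py w13
```

```text
[ 0.51884347 -0.20002896  0.18671143] yaw 82.52227703288499 down [-3.08581225e-03  4.10500499e-04 -9.99995155e-01] F [ 0.69477175  0.60148061 -0.54461383] M [ 0.06291874 -0.05657434 -0.0066064 ] 13.0833 0.5176555335250107
```

View pics/w13.png

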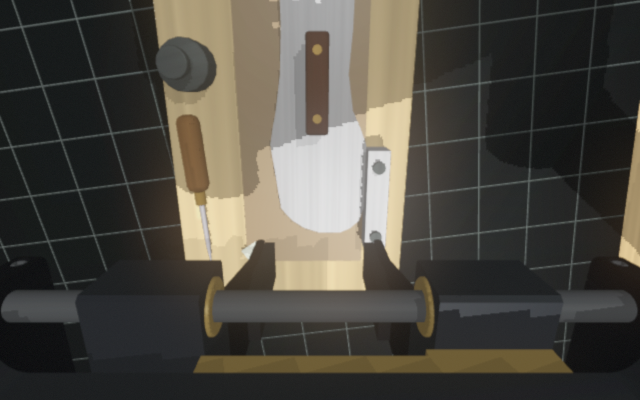

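Request:
move_arm(increments=[0,0,0,-0.01,0,-0.02,0.045,0,0,0,-0.02,0,-0.04,0.045,0,0,0,-0.02,0,-0.045,0.045,0,0,0,-0.02,0,-0.045,0.045,0,0,0,-0.02,0,-0.045,0.045])

```text
time_s: 13.55
tcp_pos: [0.5132, -0.2446, 0.2069]
ee_rot: [[-0.002, -0.991, 0.131], [0.001, 0.131, 0.991], [-1.0, 0.002, 0.001]]
wrist_force: [-0.4, 0.0, -0.5]
gripper_width: 0.512
```

```bash
python3 look.py w14; python3 - <<'E'
from h import *
import pickle
_,im=pickle.load(open('w14.pkl','rb')); save('w14b',im,(250,0,410,260),2.3)
s,i=pickle.load(open('w13.pkl','rb')); save('w13b',i,(260,110,410,250),5)
im=r.capture('top'); save('top2',im,(180,170,460,280),2.85)
E
```

```text
[ 0.51315954 -0.2446026   0.20694263] yaw 82.44830275691157 down [-2.16030852e-03  9.11832140e-04 -9.99997251e-01] F [-0.38531608  0.03866785 -0.47640848] M [ 0.13370956 -0.04474923 -0.03991646] 13.55 0.5121188711498403
```

View pics/w14b.png

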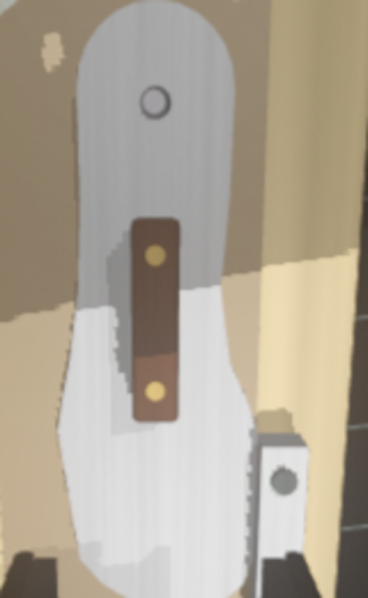

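View pics/w13b.png

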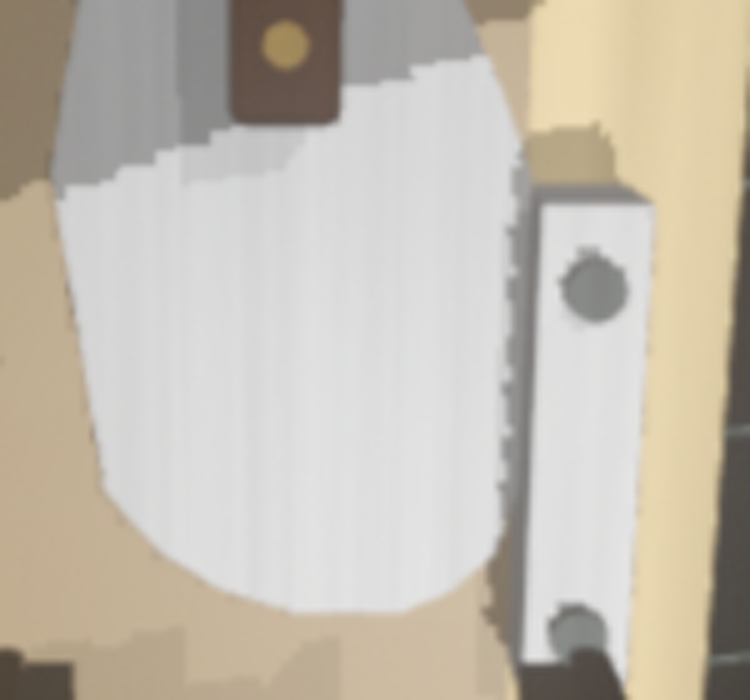

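View pics/top2.png

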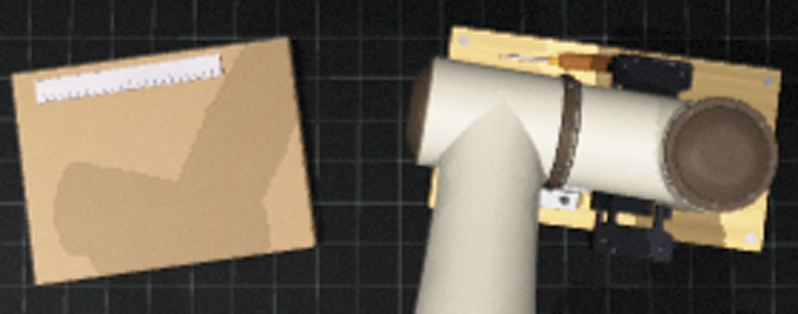

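Both views show the edge against the fence face with no tan gap visible, the pin in the hole (317,43 in full pixels), and the bystanders as before. Now numeric checks.

```bash
python3 - <<'E'
from h import *
import pickle
sa,ia=pickle.load(open('w13.pkl','rb'));sb,ib=pickle.load(open('w14.pkl','rb'));A=cam('wrist',sa);B=cam('wrist',sb)
ra=rivets(ia,(300,30,35,105));rb=rivets(ib,(305,93,25,95));print(ra,rb)
for a,b in zip(ra,rb): print('rivet tri',tri([(A,a[0]),(B,b[0])]))
Rv=onz(B,[x[0] for x in rb],.061)
f=lambda p,k,o:(np.array(p)+.5)/k-.5+o
h=onz(B,[f((155,102),2.3,(250,0))],.027)[0]
ang=lambda d:np.degrees(np.arctan2(d[1],d[0]))
m=Rv.mean(0);print('hole',h,'handle',m,'dist',np.linalg.norm((m-h)[:2]),'yaw',ang(m-h))
F=onz(A,f([(541,202),(521,660)],5,(260,110)),.041);E=onz(A,f([(523,190),(504,525)],5,(260,110)),.027)
print('fence',ang(F[1]-F[0]),'edge',ang(E[1]-E[0]))
u=(F[1]-F[0])[:2];u/=np.linalg.norm(u);n=np.array([-u[1],u[0]]);print('gap mm',[(F[0][:2]-e[:2])@n*1e3 for e in E])
E
```

```text
[(array([316.64634146,  49.        ]), np.int32(82)), (array([316.63636364, 118.5       ]), np.int32(66))] [(array([317.08196721, 110.62295082]), np.int32(61)), (array([317.04545455, 169.83333333]), np.int32(66))]
rivet tri [ 0.50594705 -0.31187639  0.06181695]
rivet tri [ 0.51254191 -0.26263691  0.06298885]
hole [ 0.49874675 -0.36612891  0.027     ] handle [ 0.50929249 -0.28702315  0.061     ] dist 0.07980560320821331 yaw 82.40656291013984
fence 82.4205944157604 edge 81.49169801400731
gap mm [np.float64(1.3093620981082361), np.float64(2.3411937624954806)]
```

```bash
python3 - <<'E'
from h import *
s=r.sense();print(s['time_s'],s['wrist_force'],s['joint_velocities'])
print(r.finish_job())
E
```

```text
13.65 [0.22857201 0.17856126 0.65185149] [ 0.60682318 -0.31709981  0.20320171  0.21033679 -0.00987478  0.15907717]
the job is handed in; nothing more can be done
None
```

The template is on the blank with the pin through its heel hole and its edge at the fence. It is released, and the job was handed in at 13.65 s with the arm clear.

**What I did:**
- I gripped the handle and carried the template to the board.
- I found the pin with the wrist camera, about 7 mm heel-ward of the slot centre, and centred the hole over it by looking through the hole.
- I did not slide the template along the fence to find the pin, because the camera already showed where it was.
- I lowered it onto the blank in small steps, then nudged it against the fence. The largest sideways force I read was about 5 N, and the downward pushes were lighter.

**Last checks:**
- **Seating:** the pin shows inside the hole. The blank took the load at tool height 38.6 mm, where 38.5 mm was expected.
- **Height:** the handle rivets measured 62–63 mm against 61 mm expected. That is within the roughly 2 mm calibration error.
- **Angle:** the template's yaw was 82.4°, against 82.4–82.6° for the fence and board.
- **Bystanders:** the weight, awl and rule show no sign of having moved; I did not re-check the hammer, tin or last.

**One check disagreed:** the picture-measured gap between edge and fence came out at 1.3–2.3 mm, with the edge tilted about 0.9°. The fence's shadow blurs that edge, so I trusted three other signs that it is touching:
- the sideways force when I nudged it;
- the hole sitting about 0.4 mm to the fence side of the pin;
- the handle-to-hole line running parallel to the fence.

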